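# Clear the stationery stack into the organiser trays

### The job

Take apart the stack of stationery on the desk and lay each thing flat and lengthwise in the low black tray made to its own size: the long pencil tin, the wooden card case, the small clip box, and the stack's rubber stamp standing upright in the smallest tray. The clip box stands open: shut its lid before you lift it, so that no clips spill. Do not knock the loose eraser away.

Things in the scene. Friction and masses are not known exactly. Their poses are not given: they have to be found in the camera images.
- pencil_tin: Long closed bare-metal tin, 170 x 60 x 24 mm, about 0.25 kg, the bottom of the stack, lying loose on a fixed low dark wooden board (190 x 80 mm, 16 mm high). The card case lies on one half of its top, the stamp stands on the other half. Origin: centre of its underside; x along its length, y across its 60 mm width, z up.
- card_case: Closed wooden card case, 96 x 54 x 22 mm, about 0.15 kg, lying along the pencil tin on the half at its -x end; carries the clip box. Origin: centre of its underside; x along its length, y across its 54 mm width, z up.
- clip_box: Small grey hinged metal box holding paper clips, 58 x 42 mm, about 0.2 kg, on top of the card case; open-topped body 20 mm high with 2 mm walls, 24 mm high with the lid shut. Origin: centre of its underside; x along its length, y across its 42 mm width, z up. The hinge of its lid runs along y at x = -29, z = 20 mm.
- clip_lid (a joint): Angle of the clip box's lid (a plate 58 x 41 mm, 4 mm thick, 15 g): 0 shut flat on the box, 1.57 standing upright above the hinge, at most 1.9 leaning back past it; opens about the hinge at the box's -x end. The hinge is slightly stiff, so the lid stays where it is left; about 0.1 N at its edge folds it down, and it does not latch.
- stamp: Wooden hand stamp (not the one lying at the far right of the desk), about 0.06 kg, standing upright on the pencil tin's half at the tin's +x end: rectangular base 32 x 50 mm up to 20 mm high, neck 18 mm thick, round knob 27 mm in diameter from 34 to 66 mm height, to be gripped. Origin: centre of its underside; x across the base (32 mm; along the tin), y along it (50 mm), z up.
- long_tray: Low black open organiser tray with grey felt floor, fixed to the desk, for the pencil tin. Outside 192 x 82 mm, inside 186 x 76 mm; floor 16 mm above the desk top (z = 0), walls 3 mm thick, rims 22 mm above the desk. Origin: centre of its underside, on the desk top; x runs along its length, z up.
- card_tray: Low black open organiser tray with grey felt floor, fixed to the desk, for the card case. Outside 118 x 76 mm, inside 112 x 70 mm; floor 16 mm above the desk top (z = 0), walls 3 mm thick, rims 22 mm above the desk. Origin: centre of its underside, on the desk top; x runs along its length, z up.
- clip_tray: Low black open organiser tray with grey felt floor, fixed to the desk, for the clip box. Outside 80 x 64 mm, inside 74 x 58 mm; floor 16 mm above the desk top (z = 0), walls 3 mm thick, rims 22 mm above the desk. Origin: centre of its underside, on the desk top; x runs along its length, z up.
- stamp_tray: Low black open organiser tray with grey felt floor, fixed to the desk, for the stamp (whose 50 mm side goes along the tray). Outside 72 x 54 mm, inside 66 x 48 mm; floor 16 mm above the desk top (z = 0), walls 3 mm thick, rims 22 mm above the desk. Origin: centre of its underside, on the desk top; x runs along its length, z up.
- eraser: White eraser in a card sleeve, 23 x 52 x 13 mm, a bystander lying loose on the desk. Origin: centre of its underside, y along its length.

How it is judged:
By the outcome, as a careful person would: the job done as asked, in the order asked, and still so for the second after the job is handed in, with the robot touching nothing.
It also fails if it takes over 128 s, if anything falls off the work surface, if the arm or the gripper's body presses on something with over 40 N, if the wrist force passes 120 N, or if a joint passes its speed limit or range.

### The arm

A 6-joint arm with a two-finger parallel gripper is mounted at the origin on a cart in front of the work surface, level with it; the furniture and walls round the work are solid. World frame = base frame: x ahead of the robot, y to its left, z up, the work surface at z = 0. Lengths are in m, angles in rad, forces in N, time in s.
With the tool pointing down it reaches from about 0.3 to 0.85 m from the base axis. Payload 4.2 kg.
Tool frame: the origin (TCP) lies between the finger pads; the fingertips stand 17 mm ahead of it and the grasp point (between the pads) lies 2 mm behind it; z points along the fingers, y is the line along which they close (so a half turn about z gives the same grasp; the last joint's range is limited). The gripper opens to 91 mm and grips with 3 to 60 N. Pads are 32 mm wide; open, the fingers measure 118 mm over their backs; the gripper's body (76 mm by 178 mm) begins 60 mm behind the grasp point.
Start: joints at [-1.149, 0.32, 1.565, -0, 1.257, -0.02], TCP at [0.246, -0.52, 0.231] pointing down, gripper open.
Joint ranges: [-3.11, 3.11], [-0.84, 2.01], [0.21, 2.61], [-1.34, 4.49], [0.05, 2.63], [-2.56, 2.56]. Speed limits (rad/s): [2.57, 2.57, 3.14, 3.14, 3.14, 3.14].

### API

Orientations are given as a unit quaternion [w, x, y, z].
In Python, from workcell import bot, capture, ticket gives the robot as it stands.
- The arm moves only by the tool apply_moves, never from a script. Its argument "moves" is a list of rows, each a list of 5 numbers: the shift along the tool's x, y, z in m, then the turn about the tool's z in degrees, then the opening, from 0 (shut) to 1 (fully open). In form: [[dx, dy, dz, spin, jaw], ...]. A call has 1 to 5 rows; each row shifts and turns the commanded pose from where the row before left it, along the tool's axes as they then stand; what a row does not reach is not made up. A row lasts 1/10 s, in which the tool goes at most 50 mm and 8.59 degrees, less where a joint would pass 70% of its speed; a pose out of reach is approached as far as the arm can. A call with a gripper value outside its range is refused whole. The fingers move at their own pace and stop on an object; "force" is the grip in N (left out, the last holds). Time passes only in rows, so rows that do not move let the fingers close. It gives the time, the measured TCP pose, the force, the opening and the grip force at its end, in the units of the state.
- bot.observe(): the state, without advancing time (a new reading comes with each control period).
- capture(name): name is "side" or "top"; returns a dict with "image" (480x640x3 uint8, blue, green, red), "z_map" (480x640 float32, m along the optical axis (not along the pixel's ray), 0 where there is no reading), "camera_matrix" (3x3 intrinsics, pixels), "dist" ([k1, k2, p1, p2, k3] as OpenCV has them; the pictures are not rectified), "rvec" (rotation vector, rad) and "tvec" (3), from world to camera coordinates, as OpenCV has them. Camera axes: x right, y down, z forward; pixel columns grow to the right and rows downward; lengths in m; the calibration is good to about 2 mm. A picture is of the moment at which its call begins.
- ticket.hand_in(): hands the job in; it is judged then, once.
The state is a dict: "t": time; "q": joint angles; "dq": joint speeds; "joint_efforts": joint torques, N m; "position": TCP position; "tcp_rot": TCP orientation; "ft_force": force on the tool from outside, world axes, zero at the start; "wrist_torque": the same for the moment, N m; "opening": finger opening in m; "gripper_force": force on a finger pad.
Only numpy, scipy, OpenCV 4.12 (cv2) and the standard library are available. Lean on these libraries where they do the work, as an engineer would, in place of code of your own. Each camera call takes 0.05 s, during which the arm holds its last target. There are 200 camera calls.

## Working session

There is one attempt and no reset: what is moved stays moved. The work goes in short steps, Python scripts to look and compute and a tool call to move; the robot and the scene stay as the last step left them, time stands still between calls to the robot, and variables do not carry over. Pictures are saved under pics/ and viewed, at most 14 in all, crops included, and the job is handed in when it is done.

Besides the shell and the picture viewer there is one more tool, called after "Request:" by a JSON object that holds its "name" and its "arguments". apply_moves: Moves the arm, as the interface text tells. Its arguments: {"type":"object","properties":{"moves":{"type":"array","items":{"type":"array","items":{"type":"number"}}},"force":{"type":"number"}},"required":["moves"]}

```bash
ls; mkdir -p pics; python3 - <<'E'
from workcell import bot,capture,ticket
import cv2,numpy as np,pickle
s=bot.observe();print(s)
for n in("side","top"):
    c=capture(n);pickle.dump(c,open(f"{n}0.pkl","wb"));cv2.imwrite(f"pics/{n}0.png",c["image"])
    R=cv2.Rodrigues(c["rvec"])[0];print(n,c["camera_matrix"],c["dist"],(-R.T@np.ravel(c["tvec"])),R[2])
E
```

```text
pics
{'t': 0.0, 'q': array([-1.14899446e+00,  3.20301794e-01,  1.56567899e+00,  1.79577088e-05,
        1.25740686e+00, -1.99885365e-02]), 'dq': array([-9.58995936e-04, -9.38319075e-04, -2.21550405e-04, -9.01982561e-04,
        8.37201426e-05, -5.32821390e-04]), 'joint_efforts': array([-6.20530955e-04, -4.12460768e+01, -2.31968415e+01,  7.24689220e-02,
        4.55291674e-02, -1.39771223e-04]), 'position': array([ 0.24566112, -0.51934911,  0.2301146 ]), 'tcp_rot': array([-8.81147531e-04,  9.75701914e-01,  2.19100366e-01, -1.70735013e-04]), 'ft_force': array([ 0.35879208,  0.59144157, -0.56294815]), 'wrist_torque': array([-0.01386927, -0.00811442, -0.04117664]), 'gripper_force': 0.0, 'opening': 0.0910958129842242}
side [[526.70136959   0.         319.36182589]
 [  0.         526.70136959 246.19505838]
 [  0.           0.           1.        ]] [-0.16033137  0.          0.          0.          0.        ] [-0.0120751  -0.96663586  0.93608928] [ 0.39261729  0.65922996 -0.64130143]
top [[517.76450035   0.         320.93511815]
 [  0.         517.76450035 240.47096675]
 [  0.           0.           1.        ]] [0.05128237 0.         0.         0.         0.        ] [ 0.36789167 -0.06783299  1.10035096] [ 0.16965326  0.01246444 -0.98542499]
```

View pics/top0.png

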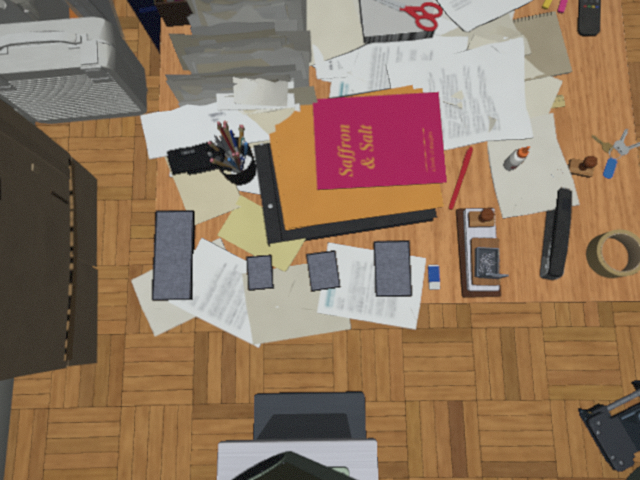

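View pics/side0.png

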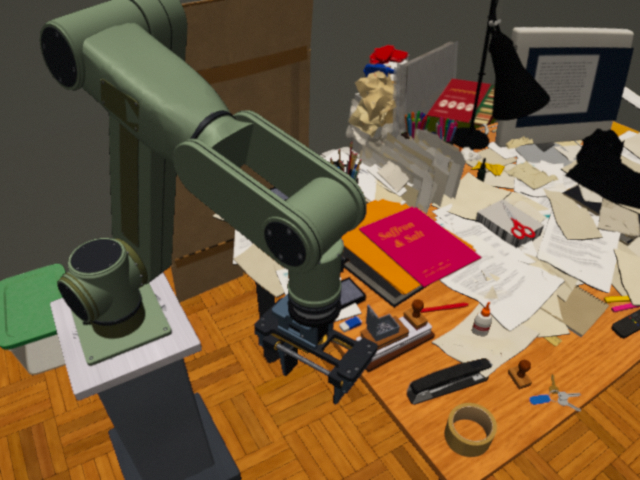

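The top view shows the stack around (480,252): the stamp is at (487,214), the clip box with its lid up at (488,262). The trays are long (174,255), stamp (260,272), clip (324,270) and card (393,268), with the eraser at (433,276). The side view shows the same stack at about (390,340), partly hidden by the gripper.

```bash
cat > h.py <<'E'
import cv2,numpy as np,pickle
from workcell import bot,capture,ticket
def cloud(c):
    K,d=c["camera_matrix"],np.array(c["dist"]);v,u=np.mgrid[:480,:640]
    n=cv2.undistortPoints(np.stack([u,v],-1).reshape(-1,1,2).astype(float),K,d).reshape(480,640,2)
    z=c["z_map"].astype(float);P=np.dstack([n*z[...,None],z])
    R=cv2.Rodrigues(c["rvec"])[0];W=(P-np.ravel(c["tvec"]))@R
    W[z<=0]=np.nan;return W
def proj(c,X): return cv2.projectPoints(np.array(X,float).reshape(-1,3),c["rvec"],c["tvec"],c["camera_matrix"],np.array(c["dist"]))[0].reshape(-1,2)
def rect(pts):
    (cx,cy),(w,h),a=cv2.minAreaRect(np.asarray(pts,np.float32)[:,:2])
    if w<h:w,h,a=h,w,a+90
    a=(a+90)%180-90
    return np.round([cx,cy,w,h],4),round(a,1)   # a: deg of long axis from world x
E
python3 - <<'E'
from h import *
c=pickle.load(open("top0.pkl","rb"));W=cloud(c);im=c["image"]
for n,(u,v) in dict(long=(174,255),stamp=(260,272),clip=(324,270),card=(393,268)).items():
    g=im.astype(int);r=g[v,u];m=(np.abs(g-r).max(2)<28).astype(np.uint8)
    _,l=cv2.connectedComponents(m,connectivity=4);k=l==l[v,u];Q=W[k]
    print(n,r,k.sum(),np.nanmedian(Q,0).round(4),*rect(Q[np.isfinite(Q[:,0])]))
s=cloud(pickle.load(open("side0.pkl","rb")))
for nm,C in(("top",W),("side",s)):
    k=(C[...,0]>.25)&(C[...,0]<.6)&(C[...,1]<-.27)&(C[...,1]>-.5)&(C[...,2]<.18)
    Z=C[...,2]
    hist=np.histogram(Z[k&(Z>.01)],np.arange(.01,.15,.004));print(nm,[(round(b,3),a) for a,b in zip(*hist)])
u0,v0,u1,v1=440,190,520,310
cv2.imwrite("pics/c1.png",cv2.resize(im[v0:v1,u0:u1],None,fx=5,fy=5,interpolation=2))
i2=cv2.imread("pics/side0.png");cv2.imwrite("pics/c2.png",cv2.resize(i2[270:400,310:470],None,fx=4,fy=4,interpolation=2))
E
```

```text
Traceback (most recent call last):
  File "h.py", line 11, in rect
    (cx,cy),(w,h),a=cv2.minAreaRect(np.asarray(pts,np.float32)[:,:2])
                    ~~~~~~~~~~~~~~~^^^^^^^^^^^^^^^^^^^^^^^^^^^^^^^^^^
cv2.error: OpenCV(4.12.0) /io/opencv/modules/imgproc/src/convhull.cpp:143: error: (-215:Assertion failed) total >= 0 && (depth == CV_32F || depth == CV_32S) in function 'convexHull'
```

```bash
sed -i 's/np.asarray(pts,np.float32)\[:,:2\]/np.array(np.asarray(pts)[:,:2],np.float32,order="C")/' h.py
python3 - <<'E'
from h import *
c=pickle.load(open("top0.pkl","rb"));W=cloud(c);im=c["image"]
for n,(u,v) in dict(long=(174,255),stamp=(260,272),clip=(324,270),card=(393,268)).items():
    g=im.astype(int);r=g[v-6:v+6,u-6:u+6].mean((0,1));m=(np.abs(g-r).max(2)<40).astype(np.uint8)
    _,l=cv2.connectedComponents(m,connectivity=4);k=l==l[v,u];Q=W[k]
    print(n,r,k.sum(),np.nanmedian(Q,0).round(4),*rect(Q[np.isfinite(Q[:,0])]))
s=cloud(pickle.load(open("side0.pkl","rb")))
for nm,C in(("top",W),("side",s)):
    k=(C[...,0]>.25)&(C[...,0]<.6)&(C[...,1]<-.27)&(C[...,1]>-.5)&(C[...,2]<.18)
    Z=C[...,2]
    hist=np.histogram(Z[k&(Z>.01)],np.arange(.01,.15,.004));print(nm,[(round(b,3),a) for a,b in zip(*hist)])
u0,v0,u1,v1=440,190,520,310
cv2.imwrite("pics/c1.png",cv2.resize(im[v0:v1,u0:u1],None,fx=5,fy=5,interpolation=2))
i2=cv2.imread("pics/side0.png");cv2.imwrite("pics/c2.png",cv2.resize(i2[270:400,310:470],None,fx=4,fy=4,interpolation=2))
E
```

```text
long [118.48611111 106.83333333 102.72916667] 3169 [0.5268 0.2597 0.0158] [0.5292 0.2582 0.1886 0.0816] -0.4
stamp [118.88888889 107.25694444 103.17361111] 743 [0.4893 0.0771 0.0159] [0.4897 0.0764 0.0701 0.0532] 2.0
clip [118.86805556 107.17361111 103.04861111] 1055 [ 0.4897 -0.0574  0.0161] [ 0.4903 -0.0564  0.0788  0.0634] 6.7
card [118.9375     107.25       103.17361111] 1804 [ 0.4928 -0.2028  0.0158] [ 0.4937 -0.2018  0.1111  0.0747] -0.3
top [(np.float64(0.01), np.int64(421)), (np.float64(0.014), np.int64(444)), (np.float64(0.018), np.int64(94)), (np.float64(0.022), np.int64(59)), (np.float64(0.026), np.int64(53)), (np.float64(0.03), np.int64(33)), (np.float64(0.034), np.int64(210)), (np.float64(0.038), np.int64(402)), (np.float64(0.042), np.int64(57)), (np.float64(0.046), np.int64(61)), (np.float64(0.05), np.int64(35)), (np.float64(0.054), np.int64(119)), (np.float64(0.058), np.int64(468)), (np.float64(0.062), np.int64(324)), (np.float64(0.066), np.int64(249)), (np.float64(0.07), np.int64(93)), (np.float64(0.074), np.int64(57)), (np.float64(0.078), np.int64(76)), (np.float64(0
[... 1031 characters left out ...]
)), (np.float64(0.066), np.int64(164)), (np.float64(0.07), np.int64(106)), (np.float64(0.074), np.int64(66)), (np.float64(0.078), np.int64(73)), (np.float64(0.082), np.int64(41)), (np.float64(0.086), np.int64(21)), (np.float64(0.09), np.int64(24)), (np.float64(0.094), np.int64(39)), (np.float64(0.098), np.int64(43)), (np.float64(0.102), np.int64(60)), (np.float64(0.106), np.int64(28)), (np.float64(0.11), np.int64(16)), (np.float64(0.114), np.int64(16)), (np.float64(0.118), np.int64(12)), (np.float64(0.122), np.int64(18)), (np.float64(0.126), np.int64(13)), (np.float64(0.13), np.int64(21)), (np.float64(0.134), np.int64(12)), (np.float64(0.138), np.int64(33)), (np.float64(0.142), np.int64(5))]
```

View pics/c1.png

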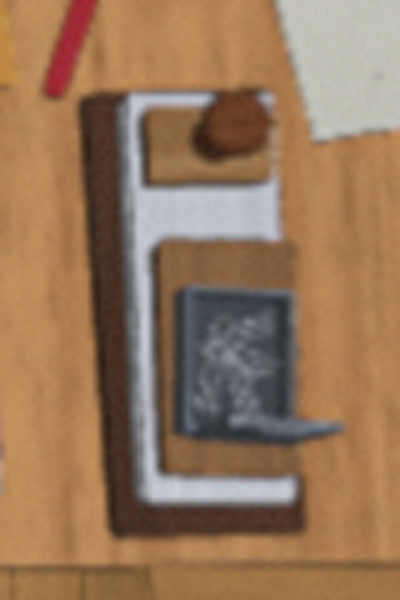

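View pics/c2.png

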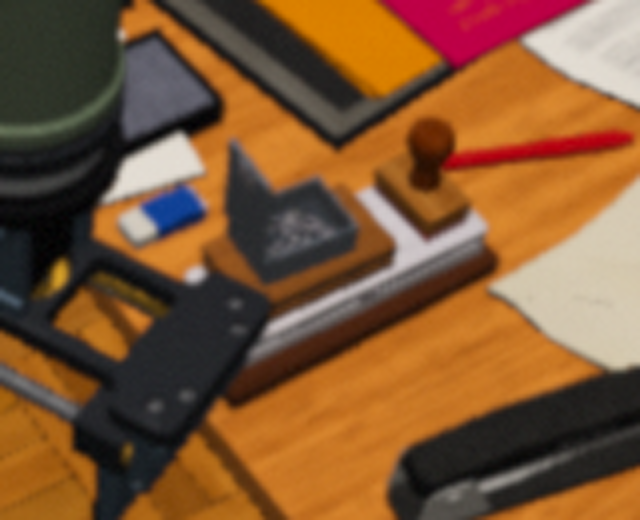

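The top crop shows the stamp knob at the far end (crop 238,120), the open box with clips at (238,360), and the lid standing up along its near edge (crop 285,428). The side crop agrees: the lid is upright at the robot end and the eraser lies clear on the left. Next I'll measure each layer from both views.

```bash
cat > fit.py <<'E'
from h import *
def layers(cs,bands,box):
    for n,c in cs:
        C=cloud(c);X,Y,Z=C[...,0],C[...,1],C[...,2]
        for nm,(a,b) in bands.items():
            k=((X>box[0])&(X<box[1])&(Y>box[2])&(Y<box[3])&(Z>a)&(Z<b)).astype(np.uint8)
            k=cv2.morphologyEx(k,cv2.MORPH_OPEN,np.ones((2,2),np.uint8))
            nn,l,st,_=cv2.connectedComponentsWithStats(k)
            if nn<2: continue
            i=1+st[1:,4].argmax();Q=C[l==i];print(n,nm,len(Q),Q.mean(0).round(4),*rect(Q))
E
python3 - <<'E'
from fit import *
cs=[(n,pickle.load(open(n+"0.pkl","rb"))) for n in("top","side")]
layers(cs,dict(board=(.0125,.0195),tin=(.0365,.0435),case=(.0585,.0655),base=(.0565,.0635),rim=(.079,.085),lid=(.09,.16),knob=(.092,.112)),(.28,.62,-.45,-.3))
print('far half');layers(cs,dict(base=(.0565,.0635),knob=(.085,.112)),(.475,.62,-.45,-.3))
print('near');layers(cs,dict(lid=(.085,.16),case=(.0585,.0655),clips=(.066,.0785),rim=(.079,.085)),(.28,.472,-.45,-.3))
print('eraser');layers(cs,dict(e=(.007,.015)),(.38,.56,-.34,-.25))
print('high');layers(cs[:1],dict(h=(.06,.5)),(.3,.75,.1,.4))
C=cloud(cs[0][1]);Z=C[...,2]
E
```

```text
top board 392 [nan nan nan] [ 0.4837 -0.3889  0.1067  0.0853] 0.7
top tin 264 [nan nan nan] [ 0.5548 -0.3945  0.0737  0.0237] -75.8
top case 229 [ 0.5338 -0.3861  0.0612] [ 0.5344 -0.396   0.0748  0.0259] -84.1
top base 216 [ 0.5346 -0.3877  0.0608] [ 0.5348 -0.3967  0.0764  0.0276] -82.0
top rim 23 [ 0.5147 -0.415   0.0497] [ 0.5161 -0.4183  0.0383  0.0181] -67.3
top lid 152 [nan nan nan] [ 0.5935 -0.4001  0.0635  0.0217] -66.1
top knob 150 [nan nan nan] [ 0.5967 -0.3977  0.0639  0.0208] -56.4
side board 338 [nan nan nan] [ 0.5311 -0.4224  0.1977  0.0139] 0.6
side tin 218 [ 0.574  -0.4034  0.0384] [ 0.5922 -0.4041  0.0849  0.0606] -18.0
side case 340 [ 0.4975 -0.4013  0.0647] [ 0.4199 -0.4464  0.3264  0.0932] 35.6
side base 160 [ 0.584  -0.394   0.0593] [ 0.6035 -0.3914  0.0728  0.0464] -10.2
side rim 15 [ 0.5115 -0.3661  0.0767] [ 0.5119 -0.366   0.02    0.0034] 0.9
side lid 225 [ 0.4662 -0.3841  0.1137] [ 0.5075 -0.3386  0.1602  0.0265] 47.1
side knob 109 [nan nan nan] [ 0.6274 -0.3623  0.1224  0.0226] 32.6
far half
top base 216 [ 0.5346 -0.3877  0.0608] [ 0.5348 -0.3967  0.0764  
[... 288 characters left out ...]
087] -82.9
top case 162 [nan nan nan] [ 0.4597 -0.3949  0.0757  0.0154] 87.3
top clips 4 [ 0.4674 -0.362   0.0668] [ 4.673e-01 -3.621e-01  4.400e-03  3.000e-04] 73.8
side lid 244 [ 0.4659 -0.3845  0.1117] [ 0.5072 -0.3382  0.1604  0.0265] 47.7
side case 117 [ 0.4562 -0.3959  0.0734] [ 0.3985 -0.4777  0.2617  0.0424] 53.8
side clips 37 [ 0.4672 -0.3886  0.0714] [ 0.466  -0.3862  0.037   0.0126] -79.2
side rim 4 [ 0.4729 -0.4034  0.0772] [ 0.4729 -0.4034  0.0037  0.002 ] 43.1
eraser
top e 236 [ 0.4716 -0.2922  0.0102] [ 0.472  -0.2935  0.0503  0.027 ] 2.0
side e 281 [ 0.482  -0.2849  0.0096] [ 0.4878 -0.2801  0.0835  0.05  ] 8.0
high
top h 1485 [nan nan nan] [0.7188 0.2005 0.1851 0.1206] -73.7
```

```bash
cat >> h.py <<'E'
def ray(c,uv,z):
    n=cv2.undistortPoints(np.array(uv,float).reshape(-1,1,2),c["camera_matrix"],np.array(c["dist"])).reshape(-1,2)
    R=cv2.Rodrigues(c["rvec"])[0];o=-R.T@np.ravel(c["tvec"]);d=np.c_[n,np.ones(len(n))]@R
    return (o+d*((z-o[2])/d[:,2])[:,None])[:,:2]
def box(x,y,a,L,Wd,z):
    a=np.radians(a);r=np.array([[np.cos(a),-np.sin(a)],[np.sin(a),np.cos(a)]])
    q=np.array([[1,1],[1,-1],[-1,-1],[-1,1]])*[L/2,Wd/2]@r.T+[x,y];return np.c_[q,np.full(4,z)]
E
python3 - <<'E'
from h import *
c=pickle.load(open("top0.pkl","rb"));s=pickle.load(open("side0.pkl","rb"))
t=lambda p:(np.array(p)+.5)/5-.5+[440,190]
q=lambda p:(np.array(p)+.5)/4-.5+[310,270]
for n,z,p in[("board TL BL BR",.016,[(85,95),(112,533),(303,533)]),("tin TL TR BR BL",.04,[(127,95),(273,95),(298,502),(138,502)]),("case",.062,[(158,240),(295,240),(298,473),(165,472)]),("rim TL TR BL",.082,[(177,288),(295,288),(175,437)]),("stampbase TL BL BR",.06,[(145,108),(145,184),(268,184)]),("knob",.106,[(238,118)])]:
    print(n,ray(c,t(p),z).round(4).tolist())
for n,z,p in[("tin farR",.04,[(487,232)]),("board farR, nearR",.016,[(497,258),(233,383)]),("case nearL,farL,farR",.062,[(207,247),(340,187),(393,243)]),("stampbase L,near,R,",.06,[(378,168),(428,217),(470,197)]),("knob",.106,[(431,130)]),("rim farL,farR,nearR",.082,[(315,177),(357,218),(262,262)])]:
    print(n,ray(s,q(p),z).round(4).tolist())
E
```

```text
board TL BL BR [[0.6179, -0.3444], [0.432, -0.344], [0.4309, -0.4218]]
tin TL TR BR BL [[0.612, -0.3555], [0.6107, -0.4154], [0.442, -0.413], [0.4429, -0.3492]]
case [[0.5467, -0.3582], [0.5457, -0.4126], [0.4519, -0.4067], [0.4531, -0.3547]]
rim TL TR BL [[0.5239, -0.3587], [0.5231, -0.4046], [0.4651, -0.354]]
stampbase TL BL BR [[0.6018, -0.357], [0.5702, -0.355], [0.5692, -0.4042]]
knob [[0.5867, -0.3797]]
tin farR [[0.6083, -0.4212]]
board farR, nearR [[0.6172, -0.425], [0.4367, -0.4194]]
case nearL,farL,farR [[0.4543, -0.3634], [0.5433, -0.3652], [0.5434, -0.4137]]
stampbase L,near,R, [[0.572, -0.3633], [0.5732, -0.4075], [0.603, -0.408]]
knob [[0.5839, -0.3874]]
rim farL,farR,nearR [[0.5232, -0.3658], [0.5249, -0.402], [0.4628, -0.4009]]
```

Request:
{"name": "apply_moves", "arguments": {"moves": [[0,0,0,6.7,0],[0,0,0,6.7,0],[0,0,0,6.7,0],[0,0,0,6.7,0],[0,0,0,0,0]], "force": 20}}

```text
t: 0.6
position: [0.2457, -0.5196, 0.2305]
tcp_rot: [-0.0, 1.0, -0.013, -0.0]
ft_force: [0.2, 0.4, -0.0]
opening: 0.0541
gripper_force: 0.0
```

Request:
{"name": "apply_moves", "arguments": {"moves": [[0.035,-0.028,0.014,0,0],[0.035,-0.028,0.014,0,0],[0.035,-0.028,0.014,0,0],[0.035,-0.028,0.014,0,0],[0.035,-0.028,0.014,0,0]]}}

```text
t: 1.1
position: [0.4255, -0.3831, 0.1603]
tcp_rot: [0.0, 1.0, -0.012, -0.0]
ft_force: [-0.3, -0.9, -0.4]
opening: 0.0136
gripper_force: 0.0
```

Request:
{"name": "apply_moves", "arguments": {"moves": [[0,0,0,0,0],[0,0,0,0,0],[0,0,0,0,0]]}}

```text
t: 1.4
position: [0.424, -0.385, 0.1612]
tcp_rot: [0.0, 1.0, -0.013, -0.0]
ft_force: [0.3, 0.1, 0.0]
opening: 0.0002
gripper_force: 0.0
```

Request:
{"name": "apply_moves", "arguments": {"moves": [[0,0,0.023,0,0],[0.012,0,0,0,0],[0.016,0,0,0,0],[0.006,0,0.001,0,0],[0.006,0,0.001,0,0]]}}

```text
t: 1.9
position: [0.4657, -0.3861, 0.1368]
tcp_rot: [0.001, 1.0, -0.013, 0.001]
ft_force: [-0.0, -0.3, -0.5]
opening: 0.0005
gripper_force: 0.1
```

Request:
{"name": "apply_moves", "arguments": {"moves": [[0.006,0,0.004,0,0],[0.006,0,0.004,0,0],[0.005,0,0.005,0,0],[0.004,0,0.005,0,0],[0.004,0,0.006,0,0]]}}

```text
t: 2.4
position: [0.4897, -0.386, 0.1114]
tcp_rot: [-0.0, 1.0, -0.013, -0.0]
ft_force: [0.5, 0.5, 0.9]
opening: 0.0001
gripper_force: 0.0
```

```bash
python3 - <<'E'
from h import *
s=bot.observe();print(s["position"],s["ft_force"])
c=capture("side");i=c["image"];j=capture("top")["image"]
a=cv2.resize(i[250:400,310:470],(480,450),interpolation=2);b=cv2.resize(j[190:310,430:514],(315,450),interpolation=2)
cv2.imwrite("pics/lid1.png",np.hstack([a,b]))
E
```

```text
[ 0.48965742 -0.38599944  0.11142351] [0.45200614 0.4987241  0.87779323]
```

View pics/lid1.png

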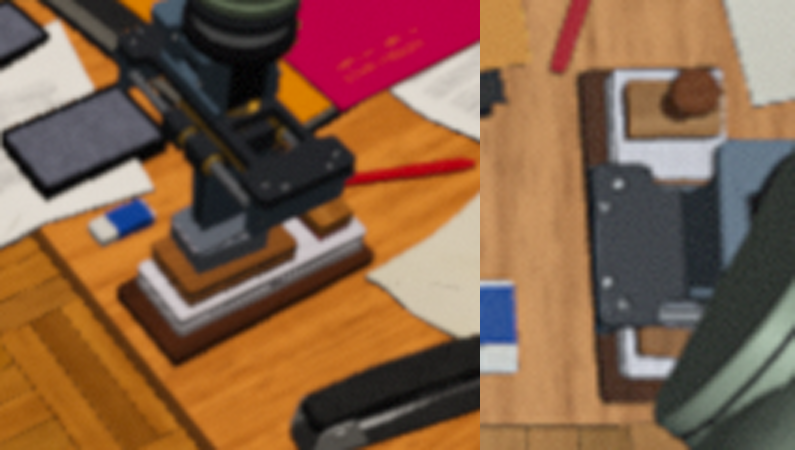

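The side half shows the fingers on the lid at about (225,235), with the lid folded almost flat. I'll press it the last few millimetres.

Request:
{"name": "apply_moves", "arguments": {"moves": [[0.002,0,0.004,0,0],[0,0,0.002,0,0],[0,0,0.001,0,0],[0,0,0,0,0]]}}

```text
t: 2.9
position: [0.4912, -0.3861, 0.1049]
tcp_rot: [-0.0, 1.0, -0.013, -0.0]
ft_force: [-0.0, 0.1, -0.7]
opening: 0.0007
gripper_force: 0.0
```

Request:
{"name": "apply_moves", "arguments": {"moves": [[0,0,0.001,0,0],[0,0,0,0,0]]}}

```text
t: 3.1
position: [0.4913, -0.3862, 0.104]
tcp_rot: [0.0, 1.0, -0.013, 0.0]
ft_force: [0.4, 0.5, -1.0]
opening: 0.0006
gripper_force: 0.0
```

Request:
{"name": "apply_moves", "arguments": {"moves": [[0,0,0.001,0,0],[0,0,0,0,0]]}}

```text
t: 3.3
position: [0.4915, -0.3863, 0.1033]
tcp_rot: [0.0, 1.0, -0.013, 0.0]
ft_force: [-0.7, 0.1, 1.7]
opening: 0.0005
gripper_force: 1.0
```

Request:
{"name": "apply_moves", "arguments": {"moves": [[0,0,0.0005,0,0],[0,0,0,0,0]]}}

```text
t: 3.5
position: [0.4915, -0.3862, 0.1032]
tcp_rot: [0.0, 1.0, -0.013, 0.0]
ft_force: [-0.8, 0.1, 5.1]
opening: 0.0007
gripper_force: 2.5
```

Request:
{"name": "apply_moves", "arguments": {"moves": [[0,0,-0.03,0,0.8],[0,0,0,0,0.8],[0,0,0,0,0.8],[0.0025,-0.004,0,0,0.8],[0,0,0,0,0.8]]}}

```text
t: 4.0
position: [0.4938, -0.3813, 0.1313]
tcp_rot: [-0.001, 1.0, -0.013, -0.001]
ft_force: [0.3, -0.1, 0.1]
opening: 0.0376
gripper_force: 0.0
```

Request:
{"name": "apply_moves", "arguments": {"moves": [[0,0,0,0,0.8],[0,0,0,0,0.8],[0,0,0,0,0.8]]}}

```text
t: 4.3
position: [0.494, -0.3822, 0.1322]
tcp_rot: [-0.0, 1.0, -0.013, -0.0]
ft_force: [-0.5, -0.4, -0.2]
opening: 0.0614
gripper_force: 0.0
```

Request:
{"name": "apply_moves", "arguments": {"moves": [[0,0,0.022,0,0.8],[0,0,0.022,0,0.8],[0,0,0,0,0.8]]}}

```text
t: 4.6
position: [0.4922, -0.3809, 0.0856]
tcp_rot: [-0.002, 1.0, -0.013, -0.003]
ft_force: [-0.7, 0.3, -0.7]
opening: 0.0733
gripper_force: 0.0
```

Request:
{"name": "apply_moves", "arguments": {"moves": [[0,0,0,0,0.4],[0,0,0,0,0.4],[0,0,0,0,0.3],[0,0,0,0,0.3],[0,0,0,0,0.3]], "force": 15}}

```text
t: 5.1
position: [0.4944, -0.3826, 0.0894]
tcp_rot: [0.001, 1.0, -0.013, 0.001]
ft_force: [0.7, -0.8, 2.4]
opening: 0.0429
gripper_force: 14.6
```

Request:
{"name": "apply_moves", "arguments": {"moves": [[0,0,0,0,0.3],[0,0,0,0,0.3],[0,0,0,0,0.3]]}}

```text
t: 5.4
position: [0.4944, -0.3826, 0.0894]
tcp_rot: [0.001, 1.0, -0.013, 0.001]
ft_force: [-0.9, -0.1, 6.1]
opening: 0.0428
gripper_force: 14.6
```

Request:
{"name": "apply_moves", "arguments": {"moves": [[0,0,-0.003,0,0.3],[0,0,-0.004,0,0.3],[0,0,-0.008,0,0.3],[0,0,-0.01,0,0.3],[0,0,-0.01,0,0.3]]}}

```text
t: 5.9
position: [0.4941, -0.3822, 0.1243]
tcp_rot: [0.0, 1.0, -0.013, 0.0]
ft_force: [-0.3, -0.4, -2.7]
opening: 0.0426
gripper_force: 14.6
```

Request:
{"name": "apply_moves", "arguments": {"moves": [[0,0,-0.02,0,0.3],[0,0,0,0,0.3],[0,0,0,0,0.3]]}}

```text
t: 6.2
position: [0.4941, -0.3823, 0.144]
tcp_rot: [0.0, 1.0, -0.013, 0.001]
ft_force: [-0.5, -0.6, -2.2]
opening: 0.0427
gripper_force: 14.6
```

```bash
python3 - <<'E'
from h import *
s=bot.observe();print(s["position"],s["ft_force"])
c=capture("side");t=capture("top");pickle.dump((c,t),open("l2.pkl","wb"));i=c["image"];j=t["image"]
a=cv2.resize(i[220:370,310:470],(480,450),interpolation=2);b=cv2.resize(j[190:310,430:514],(315,450),interpolation=2)
cv2.imwrite("pics/lift1.png",np.hstack([a,b]))
E
```

```text
[ 0.49414351 -0.38230287  0.14401489] [-0.52556648 -0.56939916 -2.19234517]
```

View pics/lift1.png

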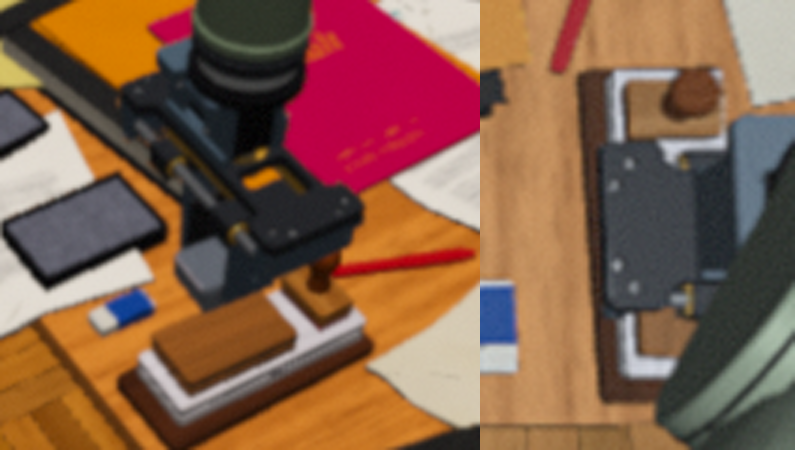

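The box hangs level at (205,275) with its lid shut, and the wrist reads 2.2 N, which fits its weight. Now carrying it to the clip tray.

Request:
{"name": "apply_moves", "arguments": {"moves": [[0,0,0,-8.2,0.3],[0.004,-0.036,0,0,0.3],[0.004,-0.036,0,0,0.3],[0.004,-0.036,0,0,0.3],[0.004,-0.036,0,0,0.3]]}}

```text
t: 6.8
position: [0.4923, -0.2358, 0.1424]
tcp_rot: [-0.0, 0.998, 0.058, -0.001]
ft_force: [0.4, -0.4, -2.1]
opening: 0.0425
gripper_force: 14.7
```

Request:
{"name": "apply_moves", "arguments": {"moves": [[0.004,-0.036,0,0,0.3],[0.004,-0.036,0,0,0.3],[0.004,-0.036,0,0,0.3],[0.003,-0.036,0,0,0.3],[0.003,-0.035,0,0,0.3]]}}

```text
t: 7.3
position: [0.4892, -0.0559, 0.1427]
tcp_rot: [-0.0, 0.998, 0.059, -0.001]
ft_force: [1.2, -0.1, -2.6]
opening: 0.0425
gripper_force: 14.7
```

Request:
{"name": "apply_moves", "arguments": {"moves": [[0,0,0,0,0.3],[0,0,0,0,0.3],[0,0,0,0,0.3]]}}

```text
t: 7.6
position: [0.49, -0.0581, 0.1431]
tcp_rot: [0.0, 0.998, 0.058, -0.0]
ft_force: [0.0, 0.6, -2.0]
opening: 0.0424
gripper_force: 14.7
```

```bash
python3 - <<'E'
from fit import *
s=bot.observe();print(s["position"],s["tcp_rot"],s["ft_force"])
c=capture("side");t=capture("top");cv2.imwrite("pics/s3.png",np.hstack([cv2.resize(c["image"][150:390,150:460],(480,372)),cv2.resize(t["image"][190:310,290:410],(320,372)[::1],interpolation=2)]))
layers([("top",t),("side",c)],dict(tin=(.034,.045),case=(.0575,.0665)),(.42,.64,-.45,-.32))
layers([("top",t),("side",c)],dict(base=(.053,.064),knob=(.08,.115)),(.55,.64,-.45,-.32))
W=cloud(c);d=(W[...,0]>.25)&(W[...,2]<.05)
for n,(x,y) in dict(long=(.528,.258),stamp=(.49,.0765),card=(.4935,-.202)).items():
    u,v=proj(c,[[x,y,.016]])[0].round().astype(int);g=c["image"].astype(int)
    if not(8<u<632 and 8<v<472): print(n,'out');continue
    r=g[v-3:v+4,u-3:u+4].mean((0,1));_,l=cv2.connectedComponents((np.abs(g-r).max(2)<35).astype(np.uint8),connectivity=4)
    Q=W[l==l[v,u]];Q=Q[np.isfinite(Q[:,0])];print(n,r,len(Q),np.median(Q,0).round(4),*rect(Q))
E
```

```text
[ 0.48995442 -0.05811953  0.14310866] [ 2.09913018e-04  9.98296783e-01  5.83387512e-02 -2.81952721e-04] [ 0.0168197   0.59607383 -1.96643013]
top tin 570 [nan nan nan] [ 0.5119 -0.3912  0.1381  0.0732] -2.2
top case 1231 [nan nan nan] [ 0.493  -0.4061  0.1072  0.0599] -53.6
side tin 517 [nan nan nan] [ 0.5407 -0.3909  0.1972  0.0579] -1.2
side case 839 [nan nan nan] [ 0.5134 -0.4042  0.1211  0.0435] 21.9
top base 241 [ 0.5812 -0.378   0.0575] [ 0.5855 -0.393   0.0704  0.0301] 89.8
top knob 152 [ 0.5847 -0.3838  0.0939] [ 0.5905 -0.4009  0.0628  0.023 ] -73.5
side base 216 [nan nan nan] [ 0.6075 -0.3881  0.076   0.0483] -0.1
side knob 127 [ 0.5909 -0.3856  0.0886] [ 0.6274 -0.3625  0.1221  0.023 ] 32.5
long [101.20408163  90.2244898   91.04081633] 529 [0.5025 0.2588 0.0158] [0.5074 0.1545 0.2887 0.1337] -89.9
stamp [102.          90.81632653  91.51020408] 197 [0.4896 0.0776 0.0159] [0.4916 0.0277 0.142  0.0641] -89.3
card [102.6122449   91.6122449   92.30612245] 828 [ 0.4933 -0.2037  0.0158] [ 0.4954 -0.2032  0.1102  0.0681] 0.6
```

View pics/s3.png

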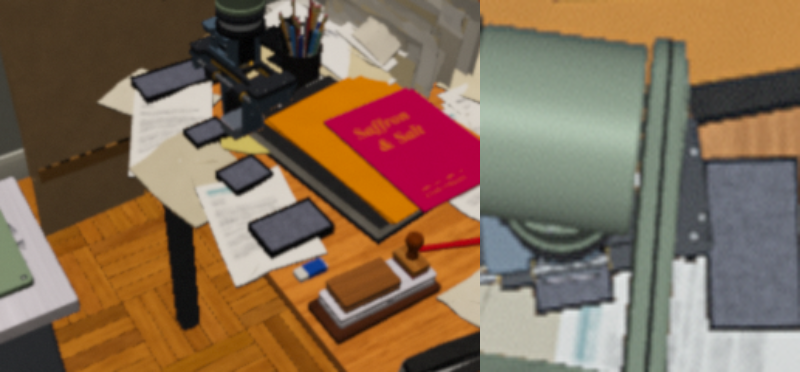

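The side half shows the clip tray at (243,172), empty and unobstructed, with the held box just above it. The card tray measures the same in both views. Lowering the box.

Request:
{"name": "apply_moves", "arguments": {"moves": [[0,0,0.025,0,0.3],[0,0,0.025,0,0.3],[0,0,0.025,0,0.3],[0,0,0.018,0,0.3],[0,0,0,0,0.3]]}}

```text
t: 8.2
position: [0.4881, -0.0581, 0.0482]
tcp_rot: [-0.0, 0.998, 0.058, -0.003]
ft_force: [-0.2, -0.3, -1.6]
opening: 0.0425
gripper_force: 14.7
```

Request:
{"name": "apply_moves", "arguments": {"moves": [[0,0,0.002,0,0.3],[0,0,0.002,0,0.3],[0,0,0,0,0.3]]}}

```text
t: 8.5
position: [0.4906, -0.0577, 0.0472]
tcp_rot: [0.0, 0.998, 0.058, 0.001]
ft_force: [-0.2, 0.6, -1.8]
opening: 0.0425
gripper_force: 14.7
```

Request:
{"name": "apply_moves", "arguments": {"moves": [[0,0,0.001,0,0.3],[0,0,0,0,0.3]]}}

```text
t: 8.7
position: [0.4902, -0.0575, 0.0458]
tcp_rot: [0.0, 0.998, 0.059, 0.0]
ft_force: [1.0, -1.2, -1.9]
opening: 0.0422
gripper_force: 14.7
```

Request:
{"name": "apply_moves", "arguments": {"moves": [[0,0,0.0015,0,0.3],[0,0,0,0,0.3],[0,0,0,0,0.3]]}}

```text
t: 9.0
position: [0.49, -0.0574, 0.0439]
tcp_rot: [0.0, 0.998, 0.059, -0.0]
ft_force: [0.9, 1.0, -2.1]
opening: 0.0424
gripper_force: 14.7
```

Request:
{"name": "apply_moves", "arguments": {"moves": [[0,0,0.001,0,0.3],[0,0,0,0,0.3]]}}

```text
t: 9.2
position: [0.4902, -0.0574, 0.0434]
tcp_rot: [0.0, 0.998, 0.058, 0.0]
ft_force: [-0.4, 0.6, 3.7]
opening: 0.0425
gripper_force: 14.8
```

Request:
{"name": "apply_moves", "arguments": {"moves": [[0,0,0,0,0.65],[0,0,0,0,0.65],[0,0,0,0,0.65],[0,0,-0.02,0,0.65],[0,0,-0.04,0,0.85]]}}

```text
t: 9.7
position: [0.4878, -0.0571, 0.1011]
tcp_rot: [-0.001, 0.998, 0.059, -0.004]
ft_force: [0.5, 0.2, 0.2]
opening: 0.0644
gripper_force: 0.0
```

Request:
{"name": "apply_moves", "arguments": {"moves": [[0,0,-0.037,8.2,0.85],[0.0175,0.037,0,0,0.85],[0,0.037,0,0,0.85],[0,0.037,0,0,0.85],[0,0.037,0,0,0.85]]}}

```text
t: 10.2
position: [0.5036, -0.2072, 0.14]
tcp_rot: [0.0, 1.0, -0.013, 0.0]
ft_force: [0.4, 0.3, -0.6]
opening: 0.0776
gripper_force: 0.0
```

Request:
{"name": "apply_moves", "arguments": {"moves": [[0,0.037,0,0,0.85],[0,0.037,0,0,0.85],[0,0.037,0,0,0.85],[0,0.037,0,0,0.85],[0,0.031,0,0,0.85]]}}

```text
t: 10.7
position: [0.4987, -0.3868, 0.1397]
tcp_rot: [0.0, 1.0, -0.013, 0.0]
ft_force: [0.5, 1.0, 0.4]
opening: 0.0772
gripper_force: 0.0
```

Request:
{"name": "apply_moves", "arguments": {"moves": [[0,0,0,0,0.85],[0,0,0,0,0.85],[0,0,0,0,0.85]]}}

```text
t: 11.0
position: [0.4989, -0.3837, 0.1397]
tcp_rot: [-0.0, 1.0, -0.013, -0.0]
ft_force: [-1.2, 0.4, -0.0]
opening: 0.0774
gripper_force: 0.0
```

```bash
python3 - <<'E'
from h import *
s=bot.observe();print(s["position"],s["tcp_rot"],s["ft_force"])
c=capture("side");t=capture("top")
def cr(i,u,v,k=30): return cv2.resize(i[v-k:v+k,u-k:u+k],(395,395),interpolation=2)
a=proj(t,[[.49,-.057,.03]])[0].astype(int);b=proj(c,[[.51,-.385,.05]])[0].astype(int);print(a,b)
cv2.imwrite("pics/s4.png",np.hstack([cr(t["image"],*a),cr(c["image"],*b,55)]))
E
```

```text
[ 0.4988948  -0.38366003  0.13970736] [-4.86182984e-04  9.99919475e-01 -1.26766473e-02 -3.30226357e-04] [-1.19586665  0.37915172 -0.04850624]
[322 269] [387 331]
```

View pics/s4.png

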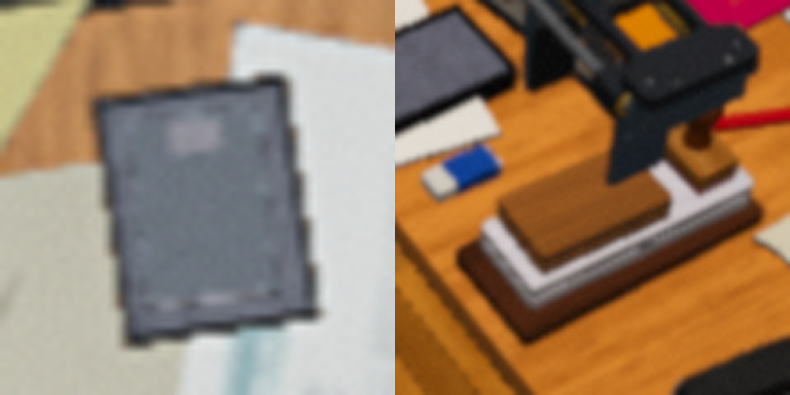

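The left half shows the clip box centred in its tray, from (100,100) to (310,330), with the lid shut. The right half shows the jaws straddling the card case. Descending to grip it.

Request:
{"name": "apply_moves", "arguments": {"moves": [[0,0,0.025,0,0.85],[0,0,0.025,0,0.85],[0,0,0.015,0,0.85],[0,0,0.006,0,0.85],[0,0,0.0015,0,0.85]]}}

```text
t: 11.6
position: [0.4991, -0.384, 0.0671]
tcp_rot: [-0.0, 1.0, -0.012, -0.0]
ft_force: [-0.1, 0.1, 0.5]
opening: 0.0776
gripper_force: 0.0
```

Request:
{"name": "apply_moves", "arguments": {"moves": [[0,0,0,0,0.85],[0,0,0,0,0.65],[0,0,0,0,0.4],[0,0,0,0,0.4],[0,0,0,0,0.4]], "force": 15}}

```text
t: 12.1
position: [0.4993, -0.3852, 0.0681]
tcp_rot: [0.001, 1.0, -0.013, 0.0]
ft_force: [0.2, -0.2, 2.3]
opening: 0.0538
gripper_force: 15.0
```

Request:
{"name": "apply_moves", "arguments": {"moves": [[0,0,0,0,0.4],[0,0,0,0,0.4],[0,0,-0.003,0,0.4],[0,0,-0.005,0,0.4]]}}

```text
t: 12.5
position: [0.4983, -0.3841, 0.0747]
tcp_rot: [-0.001, 1.0, -0.013, -0.001]
ft_force: [0.4, -0.0, -1.7]
opening: 0.0541
gripper_force: 15.0
```

Request:
{"name": "apply_moves", "arguments": {"moves": [[0,0,-0.02,0,0.4],[0,0,-0.03,0,0.4],[0,0,-0.015,-1.5,0.4],[0,0,0,0,0.4],[0,0,0,0,0.4]]}}

```text
t: 13.0
position: [0.4986, -0.3844, 0.1399]
tcp_rot: [-0.0, 1.0, -0.0, -0.0]
ft_force: [-0.0, 0.8, -2.6]
opening: 0.0537
gripper_force: 15.0
```

Request:
{"name": "apply_moves", "arguments": {"moves": [[-0.001,-0.0363,0,0,0.4],[-0.001,-0.0363,0,0,0.4],[-0.001,-0.0363,0,0,0.4],[-0.001,-0.0363,0,0,0.4],[-0.001,-0.0363,0,0,0.4]]}}

```text
t: 13.5
position: [0.4927, -0.2014, 0.1387]
tcp_rot: [-0.001, 1.0, -0.0, -0.002]
ft_force: [1.8, 0.6, -1.5]
opening: 0.0539
gripper_force: 15.0
```

Request:
{"name": "apply_moves", "arguments": {"moves": [[0,0,0,0,0.4],[0,0,0,0,0.4],[0,0,0,0,0.4]]}}

```text
t: 13.8
position: [0.4939, -0.2039, 0.1398]
tcp_rot: [0.0, 1.0, -0.0, -0.0]
ft_force: [0.1, -0.3, -1.7]
opening: 0.0543
gripper_force: 15.0
```

```bash
python3 - <<'E'
from h import *
s=bot.observe();print(s["position"],s["tcp_rot"],s["ft_force"])
c=capture("side");t=capture("top")
def cr(i,u,v,k=30): return cv2.resize(i[v-k:v+k,u-k:u+k],(395,395),interpolation=2)
a=proj(t,[[.49,-.28,.05]])[0].astype(int);b=proj(c,[[.50,-.25,.06]])[0].astype(int);print(a,b)
cv2.imwrite("pics/s5.png",np.hstack([cr(t["image"],*a,65),cr(c["image"],*b,70)]))
E
```

```text
[ 0.49386725 -0.2039374   0.13977238] [ 7.20615045e-05  9.99999883e-01 -1.43141650e-04 -4.57411242e-04] [ 0.06807522 -0.33465138 -1.71921846]
[432 266] [350 292]
```

View pics/s5.png

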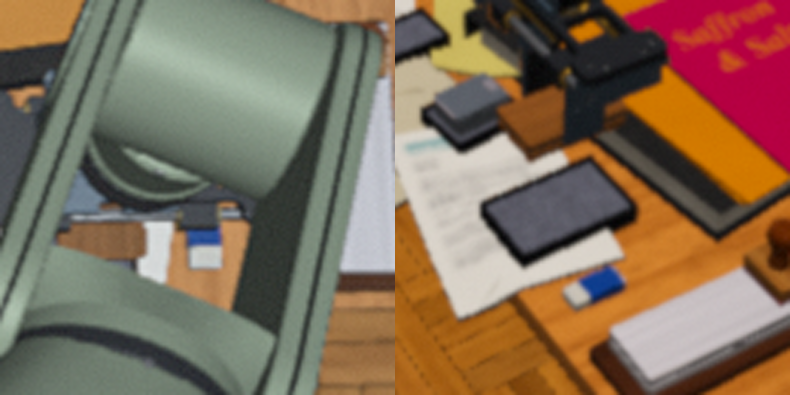

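The side half shows the case level in the jaws over its tray at (560,205). The tin and stamp haven't moved and the eraser is untouched at (595,288). Lowering the case.

Request:
{"name": "apply_moves", "arguments": {"moves": [[0,0,0.025,0,0.4],[0,0,0.025,0,0.4],[0,0,0.025,0,0.4],[0,0,0.013,0,0.4],[0,0,0.004,0,0.4]]}}

```text
t: 14.4
position: [0.4929, -0.2038, 0.0466]
tcp_rot: [-0.001, 1.0, -0.001, -0.002]
ft_force: [-0.2, -0.0, -2.4]
opening: 0.0538
gripper_force: 15.0
```

Request:
{"name": "apply_moves", "arguments": {"moves": [[0,0,0.002,0,0.4],[0,0,0,0,0.4],[0,0,0,0,0.4]]}}

```text
t: 14.7
position: [0.4946, -0.2037, 0.0473]
tcp_rot: [0.0, 1.0, -0.0, 0.001]
ft_force: [-0.3, -0.3, -2.0]
opening: 0.054
gripper_force: 15.0
```

Request:
{"name": "apply_moves", "arguments": {"moves": [[0,0,0.001,0,0.4],[0,0,0,0,0.4]]}}

```text
t: 14.9
position: [0.4942, -0.2034, 0.0459]
tcp_rot: [0.0, 1.0, 0.0, 0.0]
ft_force: [-1.1, 1.1, -1.3]
opening: 0.0542
gripper_force: 15.0
```

Request:
{"name": "apply_moves", "arguments": {"moves": [[0,0,0.001,0,0.4],[0,0,0,0,0.4]]}}

```text
t: 15.1
position: [0.494, -0.2032, 0.0445]
tcp_rot: [0.0, 1.0, 0.0, 0.0]
ft_force: [0.1, 0.3, -1.6]
opening: 0.054
gripper_force: 15.0
```

Request:
{"name": "apply_moves", "arguments": {"moves": [[0,0,0.001,0,0.4],[0,0,0,0,0.4]]}}

```text
t: 15.3
position: [0.4941, -0.2033, 0.0441]
tcp_rot: [0.0, 1.0, 0.0, 0.0]
ft_force: [-0.9, 0.8, 4.4]
opening: 0.0541
gripper_force: 15.0
```

Request:
{"name": "apply_moves", "arguments": {"moves": [[0,0,0,0,0.75],[0,0,0,0,0.75],[0,0,0,0,0.75],[0,0,-0.02,0,0.75],[0,0,-0.04,0,0.7]]}}

```text
t: 15.8
position: [0.4919, -0.2024, 0.1013]
tcp_rot: [-0.001, 1.0, 0.0, -0.003]
ft_force: [1.0, -0.6, -0.7]
opening: 0.0646
gripper_force: 0.0
```

Request:
{"name": "apply_moves", "arguments": {"moves": [[0,0,-0.036,0,0.7],[0.0184,0.036,0,0,0.7],[0.0184,0.036,0,0,0.7],[0.0184,0.036,0,0,0.7],[0.0184,0.036,0,0,0.7]]}}

```text
t: 16.3
position: [0.5682, -0.3487, 0.1395]
tcp_rot: [0.0, 1.0, 0.0, 0.0]
ft_force: [1.1, 0.4, 0.5]
opening: 0.0638
gripper_force: 0.0
```

Request:
{"name": "apply_moves", "arguments": {"moves": [[0.0184,0.036,0,0,0.7],[0,0,0,1.5,0.7],[0,0,0,0,0.7],[0,0,0,0,0.7]]}}

```text
t: 16.7
position: [0.5854, -0.3821, 0.1391]
tcp_rot: [-0.001, 1.0, -0.013, -0.001]
ft_force: [-0.6, -0.2, 0.8]
opening: 0.064
gripper_force: 0.0
```

```bash
python3 - <<'E'
from h import *
s=bot.observe();print(s["position"],s["tcp_rot"],s["ft_force"])
c=capture("side");t=capture("top")
def cr(i,u,v,k=30): return cv2.resize(i[v-k:v+k,u-k:u+k],(395,395),interpolation=2)
a=proj(t,[[.49,-.24,.03]])[0].astype(int);b=proj(c,[[.57,-.383,.08]])[0].astype(int);print(a,b)
cv2.imwrite("pics/s6.png",np.hstack([cr(t["image"],*a,45),cr(c["image"],*b,45)]))
E
```

```text
[ 0.58538079 -0.38211894  0.13913023] [-5.74662682e-04  9.99919927e-01 -1.26264760e-02 -6.16855254e-04] [-0.61584641 -0.16348947  0.81414295]
[411 268] [409 311]
```

View pics/s6.png

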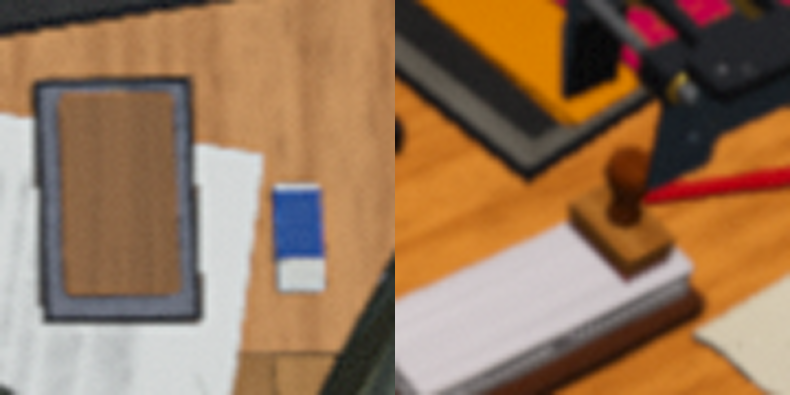

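The case lies fully inside its tray (left half), and the knob is centred between the jaws at (628,175). Descending to grip it.

Request:
{"name": "apply_moves", "arguments": {"moves": [[0,0,0.02,0,0.7],[0,0,0.02,0,0.7],[0,0,0.009,0,0.7],[0,0,0,0,0.7],[0,0,0,0,0.5]], "force": 12}}

```text
t: 17.3
position: [0.5864, -0.3832, 0.0913]
tcp_rot: [0.0, 1.0, -0.013, 0.0]
ft_force: [-0.4, -0.2, 0.8]
opening: 0.0582
gripper_force: 0.0
```

Request:
{"name": "apply_moves", "arguments": {"moves": [[0,0,0,0,0.4],[0,0,0,0,0.2],[0,0,0,0,0.2],[0,0,0,0,0.2],[0,0,0,0,0.2]]}}

```text
t: 17.8
position: [0.5862, -0.3834, 0.0907]
tcp_rot: [0.0, 1.0, -0.013, 0.0]
ft_force: [-0.7, -0.3, 0.7]
opening: 0.0243
gripper_force: 12.0
```

Request:
{"name": "apply_moves", "arguments": {"moves": [[0,0,0,0,0.2],[0,0,0,0,0.2]]}}

```text
t: 18.0
position: [0.5862, -0.3835, 0.0907]
tcp_rot: [0.0, 1.0, -0.013, 0.0]
ft_force: [-0.2, -1.1, 1.1]
opening: 0.0244
gripper_force: 12.0
```

Request:
{"name": "apply_moves", "arguments": {"moves": [[0,0,-0.004,0,0.2],[0,0,-0.01,0,0.2],[0,0,-0.02,0,0.2],[0,0,-0.025,0,0.2],[0,0,0,0,0.2]]}}

```text
t: 18.5
position: [0.588, -0.3845, 0.1543]
tcp_rot: [0.002, 1.0, -0.013, 0.004]
ft_force: [0.1, -1.4, -0.2]
opening: 0.0244
gripper_force: 12.0
```

Request:
{"name": "apply_moves", "arguments": {"moves": [[0,0,0,0,0.2],[0,0,0,0,0.2]]}}

```text
t: 18.7
position: [0.5853, -0.3828, 0.1483]
tcp_rot: [-0.001, 1.0, -0.013, -0.001]
ft_force: [0.4, -0.9, 0.1]
opening: 0.0247
gripper_force: 12.0
```

```bash
python3 - <<'E'
from h import *
s=bot.observe();print(s["position"],s["tcp_rot"],s["ft_force"],s["opening"])
c=capture("side");t=capture("top")
def cr(i,u,v,k=30): return cv2.resize(i[v-k:v+k,u-k:u+k],(395,395),interpolation=2)
a=proj(t,[[.53,-.38,.06]])[0].astype(int);b=proj(c,[[.57,-.383,.1]])[0].astype(int);print(a,b)
cv2.imwrite("pics/s7.png",np.hstack([cr(t["image"],*a,55),cr(c["image"],*b,45)]))
E
```

```text
[ 0.5853238  -0.38282944  0.14830781] [-5.88997733e-04  9.99915113e-01 -1.29798443e-02 -9.71038546e-04] [ 0.35003328 -0.92711997  0.13957472] 0.02474078081172401
[482 245] [410 305]
```

View pics/s7.png

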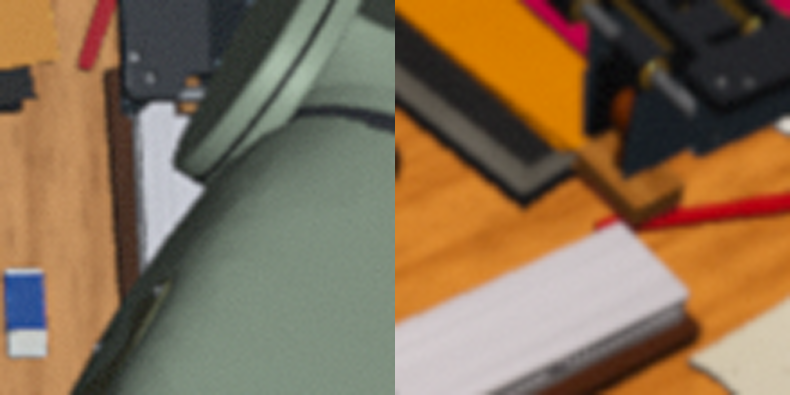

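The stamp hangs level in the jaws at (630,185) and the tin underneath hasn't moved. Carrying it to the stamp tray and turning it 93.5°.

Request:
{"name": "apply_moves", "arguments": {"moves": [[-0.009,-0.038,0,0,0.2],[-0.009,-0.038,0,0,0.2],[-0.009,-0.038,0,0,0.2],[-0.009,-0.038,0,0,0.2],[-0.009,-0.038,0,0,0.2]]}}

```text
t: 19.3
position: [0.545, -0.1906, 0.1486]
tcp_rot: [-0.0, 1.0, -0.013, -0.001]
ft_force: [-0.1, 0.6, -0.8]
opening: 0.0241
gripper_force: 12.0
```

Request:
{"name": "apply_moves", "arguments": {"moves": [[-0.009,-0.038,0,0,0.2],[-0.009,-0.038,0,0,0.2],[-0.009,-0.038,0,0,0.2],[-0.009,-0.038,0,0,0.2],[-0.009,-0.038,0,0,0.2]]}}

```text
t: 19.8
position: [0.505, 0.0004, 0.1488]
tcp_rot: [0.0, 1.0, -0.013, -0.001]
ft_force: [0.5, 0.8, -0.6]
opening: 0.0242
gripper_force: 12.0
```

Request:
{"name": "apply_moves", "arguments": {"moves": [[-0.009,-0.038,0,0,0.2],[-0.009,-0.038,0,0,0.2],[0,0,0,-8.5,0.2],[0,0,0,-8.5,0.2],[0,0,0,-8.5,0.2]]}}

```text
t: 20.3
position: [0.4893, 0.0759, 0.1488]
tcp_rot: [0.0, 0.977, 0.212, -0.001]
ft_force: [0.9, 0.1, -0.3]
opening: 0.0241
gripper_force: 12.0
```

Request:
{"name": "apply_moves", "arguments": {"moves": [[0,0,0,-8.5,0.2],[0,0,0,-8.5,0.2],[0,0,0,-8.5,0.2],[0,0,0,-8.5,0.2],[0,0,0,-8.5,0.2]]}}

```text
t: 20.8
position: [0.4894, 0.0753, 0.1487]
tcp_rot: [-0.0, 0.835, 0.551, -0.001]
ft_force: [0.4, -0.0, -0.6]
opening: 0.0242
gripper_force: 12.0
```

Request:
{"name": "apply_moves", "arguments": {"moves": [[0,0,0,-8.5,0.2],[0,0,0,-8.5,0.2],[0,0,0,-8.5,0.2],[0,0,0,0,0.2],[0,0,0,0,0.2]]}}

```text
t: 21.3
position: [0.4896, 0.0754, 0.149]
tcp_rot: [-0.0, 0.696, 0.718, -0.0]
ft_force: [0.4, 0.3, -1.0]
opening: 0.0242
gripper_force: 12.0
```

```bash
python3 - <<'E'
from h import *
s=bot.observe();print(s["position"],s["tcp_rot"],s["ft_force"],s["opening"],s["q"])
E
```

```text
[0.48964651 0.07535255 0.14903032] [-2.36452783e-04  6.95704254e-01  7.18328217e-01 -3.28959615e-04] [ 0.38446785  0.2866754  -1.0415947 ] 0.02421940846219825 [ 1.29504061e-01  2.66843567e-01  1.86574061e+00 -4.65511786e-05
  1.00981776e+00  9.75323599e-02]
```

Request:
{"name": "apply_moves", "arguments": {"moves": [[0.0015,0,0.02,0,0.2],[0,0,0.025,0,0.2],[0,0,0.02,0,0.2],[0,0,0.01,0,0.2],[0,0,0.003,0,0.2]]}}

```text
t: 21.8
position: [0.4892, 0.0768, 0.0704]
tcp_rot: [-0.001, 0.695, 0.719, -0.001]
ft_force: [-0.9, -0.5, 0.5]
opening: 0.0241
gripper_force: 12.0
```

Request:
{"name": "apply_moves", "arguments": {"moves": [[0,0,0.001,0,0.2],[0,0,0,0,0.2],[0,0,0,0,0.2]]}}

```text
t: 22.1
position: [0.4905, 0.077, 0.0712]
tcp_rot: [0.001, 0.695, 0.719, 0.001]
ft_force: [-0.4, -0.2, -0.3]
opening: 0.024
gripper_force: 12.0
```

```bash
python3 - <<'E'
from h import *
s=bot.observe();print(s["position"],s["ft_force"])
c=capture("side");t=capture("top")
def cr(i,u,v,k=30): return cv2.resize(i[v-k:v+k,u-k:u+k],(395,395),interpolation=2)
a=proj(t,[[.49,.076,.03]])[0].astype(int);b=proj(c,[[.49,.076,.04]])[0].astype(int);print(a,b)
cv2.imwrite("pics/s8.png",np.hstack([cr(t["image"],*a,35),cr(c["image"],*b,35)]))
E
```

```text
[0.49046855 0.07696148 0.07124598] [-0.37972453 -0.20554988 -0.28855744]
[258 271] [282 227]
```

View pics/s8.png

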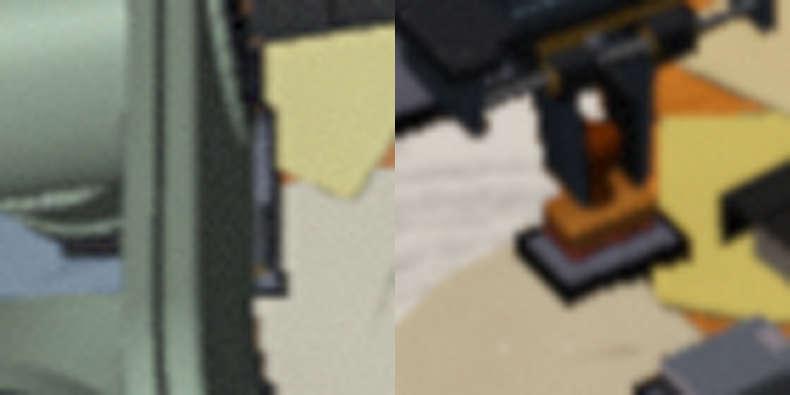

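The side half shows the stamp upright just above the tray at (600,235), inside the rims with its long side along the tray. Now lowering it to contact.

Request:
{"name": "apply_moves", "arguments": {"moves": [[0,0,0.002,0,0.2],[0,0,0,0,0.2],[0,0,0,0,0.2]]}}

```text
t: 22.5
position: [0.4898, 0.0769, 0.0684]
tcp_rot: [0.0, 0.695, 0.719, -0.0]
ft_force: [0.3, 0.4, -0.0]
opening: 0.024
gripper_force: 12.0
```

Request:
{"name": "apply_moves", "arguments": {"moves": [[0,0,0.0015,0,0.2],[0,0,0,0,0.2]]}}

```text
t: 22.7
position: [0.4897, 0.0769, 0.0668]
tcp_rot: [-0.0, 0.695, 0.719, -0.0]
ft_force: [0.2, 0.1, -0.6]
opening: 0.0243
gripper_force: 12.0
```

Request:
{"name": "apply_moves", "arguments": {"moves": [[0,0,0.001,0,0.2],[0,0,0,0,0.2]]}}

```text
t: 22.9
position: [0.4902, 0.077, 0.0664]
tcp_rot: [0.0, 0.695, 0.719, 0.0]
ft_force: [0.1, -0.3, 3.3]
opening: 0.0246
gripper_force: 12.0
```

Request:
{"name": "apply_moves", "arguments": {"moves": [[0,0,0,0,0.5],[0,0,0,0,0.6],[0,0,0,0,0.6],[0,0,-0.02,0,0.6],[0,0,-0.04,0,0.6]]}}

```text
t: 23.4
position: [0.4875, 0.0766, 0.1239]
tcp_rot: [-0.002, 0.695, 0.719, -0.003]
ft_force: [0.6, 0.3, 0.1]
opening: 0.0543
gripper_force: 0.0
```

Request:
{"name": "apply_moves", "arguments": {"moves": [[0,0,-0.024,8.5,0.9],[0,0,0,8.5,0.9],[0,0,0,8.5,0.9],[0,0,0,8.5,0.9],[0,0,0,8.5,0.9]]}}

```text
t: 23.9
position: [0.4896, 0.0769, 0.1498]
tcp_rot: [-0.0, 0.909, 0.416, -0.0]
ft_force: [0.1, -1.0, -0.3]
opening: 0.082
gripper_force: 0.0
```

Request:
{"name": "apply_moves", "arguments": {"moves": [[0,0,0,8.5,0.9],[0,0,0,8.5,0.9],[0,0,0,8.5,0.9],[0,0,0,8.5,0.9],[0,0,0,8.5,0.9]]}}

```text
t: 24.4
position: [0.4897, 0.0769, 0.1497]
tcp_rot: [0.0, 0.998, 0.058, -0.0]
ft_force: [-0.7, -0.7, -0.2]
opening: 0.0821
gripper_force: 0.0
```

Request:
{"name": "apply_moves", "arguments": {"moves": [[0,0,0,8.5,0.9],[0.004,0.0384,0,0,0.9],[0.004,0.0384,0,0,0.9],[0.004,0.0384,0,0,0.9],[0.004,0.0384,0,0,0.9]]}}

```text
t: 24.9
position: [0.5017, -0.0784, 0.1498]
tcp_rot: [0.0, 1.0, -0.013, -0.0]
ft_force: [0.5, 0.6, -0.2]
opening: 0.0822
gripper_force: 0.0
```

Request:
{"name": "apply_moves", "arguments": {"moves": [[0.004,0.0384,0,0,0.9],[0.004,0.0384,0,0,0.9],[0.004,0.0384,0,0,0.9],[0.004,0.0384,0,0,0.9],[0.004,0.0384,0,0,0.9]]}}

```text
t: 25.4
position: [0.5166, -0.2711, 0.1497]
tcp_rot: [-0.0, 1.0, -0.013, -0.0]
ft_force: [1.4, -0.3, 0.9]
opening: 0.082
gripper_force: 0.0
```

Request:
{"name": "apply_moves", "arguments": {"moves": [[0.004,0.0384,0,0,0.9],[0.004,0.0384,0,0,0.9],[0.004,0.0384,0,0,0.9],[0,0,0,0,0.9],[0,0,0,0,0.9]]}}

```text
t: 25.9
position: [0.5254, -0.3852, 0.1491]
tcp_rot: [-0.001, 1.0, -0.014, -0.001]
ft_force: [0.1, -0.6, 0.8]
opening: 0.0819
gripper_force: 0.0
```

```bash
python3 - <<'E'
from h import *
s=bot.observe();print(s["position"],s["tcp_rot"],s["ft_force"],s["opening"])
c=capture("side");t=capture("top");W=cloud(c)
def cr(i,u,v,k=30): return cv2.resize(i[v-k:v+k,u-k:u+k],(395,395),interpolation=2)
a=proj(t,[[.50,.05,.03]])[0].astype(int);b=proj(c,[[.526,-.385,.04]])[0].astype(int);print(a,b)
v,u=b[1]-55,b[0]-55
im=c["image"].copy()
for bx in(box(.526,-.385,-1.5,.17,.06,.04),): cv2.polylines(im,[np.round(proj(c,bx)).astype(np.int32)],True,(0,0,255),1)
cv2.imwrite("pics/s9.png",np.hstack([cr(t["image"],*a,55),cr(im,*b,55)]))
E
```

```text
[ 0.52538948 -0.38522939  0.14914959] [-6.65012401e-04  9.99905564e-01 -1.37163593e-02 -5.31029515e-04] [ 0.08922158 -0.56447553  0.78719669] 0.08194131978019327
[271 266] [392 331]
```

View pics/s9.png

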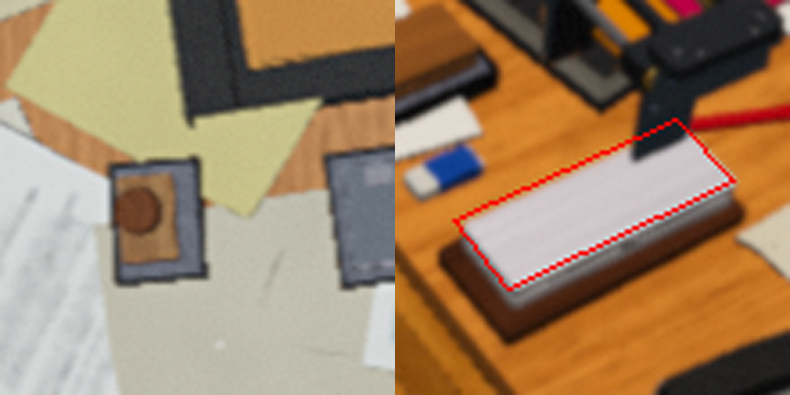

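The left half shows the stamp upright inside its tray at (145,215). The right half shows the modelled tin outline lying on the tin's top, so its pose is right. Gripping the tin.

Request:
{"name": "apply_moves", "arguments": {"moves": [[0,0,0.03,0,0.9],[0,0,0.03,0,0.9],[0,0,0.025,0,0.9],[0,0,0.015,0,0.9],[0,0,0.005,0,0.9]]}}

```text
t: 26.5
position: [0.525, -0.3827, 0.0433]
tcp_rot: [-0.001, 1.0, -0.012, -0.002]
ft_force: [0.0, 0.2, -0.9]
opening: 0.082
gripper_force: 0.0
```

Request:
{"name": "apply_moves", "arguments": {"moves": [[0,0,0,0,0.9],[0,0,0,0,0.9],[0,0,0,0,0.7],[0,0,0,0,0.5],[0,0,0,0,0.5]], "force": 25}}

```text
t: 27.0
position: [0.5261, -0.3853, 0.0457]
tcp_rot: [0.0, 1.0, -0.013, 0.0]
ft_force: [-0.8, -1.9, 2.0]
opening: 0.0603
gripper_force: 1.1
```

Request:
{"name": "apply_moves", "arguments": {"moves": [[0,0,0,0,0.5],[0,0,0,0,0.5],[0,0,0,0,0.5]]}}

```text
t: 27.3
position: [0.5261, -0.3855, 0.0456]
tcp_rot: [0.001, 1.0, -0.013, 0.0]
ft_force: [-0.1, 0.6, 4.4]
opening: 0.0599
gripper_force: 25.0
```

Request:
{"name": "apply_moves", "arguments": {"moves": [[0,0,-0.004,0,0.5],[0,0,-0.02,0,0.5],[0,0,-0.035,0,0.5],[0,0,-0.035,0,0.5],[0,0,-0.03,0,0.5]]}}

```text
t: 27.8
position: [0.5257, -0.3846, 0.1698]
tcp_rot: [-0.0, 1.0, -0.013, -0.0]
ft_force: [0.6, -0.8, -1.6]
opening: 0.0598
gripper_force: 25.0
```

Request:
{"name": "apply_moves", "arguments": {"moves": [[0,0,0,-1.2,0.5],[0,0,0,0,0.5],[0,0,0,0,0.5]]}}

```text
t: 28.1
position: [0.5247, -0.384, 0.1664]
tcp_rot: [-0.002, 1.0, -0.003, -0.002]
ft_force: [0.4, 0.2, -2.3]
opening: 0.0595
gripper_force: 25.0
```

```bash
python3 - <<'E'
from h import *
s=bot.observe();print(s["position"],s["tcp_rot"],s["ft_force"],s["opening"])
W=cloud(pickle.load(open("top0.pkl","rb")));k=(W[...,0]>.4)&(W[...,0]<.9)&(W[...,1]>-.05)&(W[...,1]<.4)
for z in(.03,.06,.1,.14): 
    Q=W[k&(W[...,2]>z)];print(z,len(Q),np.percentile(Q[:,0],[0,1,5]).round(3),Q[Q[:,0].argsort()[:3]].round(3).tolist())
E
```

```text
[ 0.52467856 -0.38402466  0.16639422] [-0.00152422  0.99999374 -0.00254402 -0.00193088] [ 0.42780893  0.23971038 -2.30506095] 0.05950271148559857
0.03 19614 [0.546 0.561 0.59 ] [[0.546, 0.058, 0.035], [0.547, 0.052, 0.04], [0.547, 0.054, 0.039]]
0.06 10826 [0.677 0.683 0.702] [[0.677, 0.13, 0.134], [0.677, 0.131, 0.14], [0.677, 0.129, 0.138]]
0.1 3610 [0.677 0.684 0.695] [[0.677, 0.13, 0.134], [0.677, 0.131, 0.14], [0.677, 0.129, 0.138]]
0.14 560 [0.677 0.681 0.688] [[0.677, 0.131, 0.14], [0.678, 0.127, 0.142], [0.678, 0.13, 0.143]]
```

Request:
{"name": "apply_moves", "arguments": {"moves": [[0,-0.038,0,0,0.5],[0,-0.038,0,0,0.5],[0,-0.038,0,0,0.5],[0,-0.038,0,0,0.5],[0,-0.038,0,0,0.5]]}}

```text
t: 28.6
position: [0.5255, -0.1931, 0.1667]
tcp_rot: [-0.001, 1.0, -0.003, -0.002]
ft_force: [0.5, -0.5, -2.3]
opening: 0.0597
gripper_force: 25.0
```

Request:
{"name": "apply_moves", "arguments": {"moves": [[0,-0.038,0,0,0.5],[0,-0.038,0,0,0.5],[0,-0.038,0,0,0.5],[0,-0.038,0,0,0.5],[0,-0.038,0,0,0.5]]}}

```text
t: 29.1
position: [0.5263, -0.0035, 0.1669]
tcp_rot: [-0.0, 1.0, -0.003, -0.002]
ft_force: [-0.6, 0.3, -2.7]
opening: 0.0599
gripper_force: 25.0
```

Request:
{"name": "apply_moves", "arguments": {"moves": [[0,-0.038,0,0,0.5],[0,-0.038,0,0,0.5],[0,-0.038,0,0,0.5],[0,-0.038,0,0,0.5],[0,-0.038,0,0,0.5]]}}

```text
t: 29.6
position: [0.5274, 0.1862, 0.1668]
tcp_rot: [0.001, 1.0, -0.003, -0.002]
ft_force: [0.4, -0.5, -2.8]
opening: 0.0595
gripper_force: 25.0
```

Request:
{"name": "apply_moves", "arguments": {"moves": [[0,-0.038,0,0,0.5],[0,-0.036,0,0,0.5],[0,0,0,0,0.5],[0,0,0,0,0.5],[0,0,0,0,0.5]]}}

```text
t: 30.1
position: [0.5284, 0.2579, 0.1676]
tcp_rot: [0.001, 1.0, -0.003, -0.001]
ft_force: [1.1, 0.4, -2.6]
opening: 0.0599
gripper_force: 25.0
```

```bash
python3 - <<'E'
from h import *
s=bot.observe();print(s["position"],s["tcp_rot"],s["ft_force"],s["opening"])
t=capture("top");c=capture("side")
# measured tray corners from the first top picture against the model outline
t0=pickle.load(open("top0.pkl","rb"));print(proj(t0,box(.528,.2585,-.4,.186,.076,.016)).round(1).tolist())
g=t0["image"].mean(2)
m=(np.abs(t0["image"].astype(int)-[118,107,103]).max(2)<22).astype(np.uint8);_,l=cv2.connectedComponents(m,connectivity=4)
v,u=np.nonzero(l==l[255,174]);P=ray(t0,np.c_[u,v],.016);print(rect(P),P.mean(0))
E
```

```text
[0.52837999 0.25792627 0.16755159] [ 8.85735045e-04  9.99994981e-01 -2.74034813e-03 -1.32065705e-03] [ 1.08602489  0.41556029 -2.636917  ] 0.05993555191282055
[[157.3, 212.9], [192.8, 212.5], [189.9, 299.6], [153.2, 300.1]]
(array([0.5309, 0.2599, 0.1833, 0.0733]), -0.2) [0.5296168  0.25995435]
```

Request:
{"name": "apply_moves", "arguments": {"moves": [[0.0015,-0.0015,0.03,0,0.5],[0,0,0.03,0,0.5],[0,0,0.03,0,0.5],[0,0,0.018,0,0.5],[0,0,0.008,0,0.5]]}}

```text
t: 30.7
position: [0.5295, 0.2589, 0.051]
tcp_rot: [0.001, 1.0, -0.003, -0.002]
ft_force: [-0.8, 0.5, -2.0]
opening: 0.0596
gripper_force: 25.0
```

Request:
{"name": "apply_moves", "arguments": {"moves": [[0,0,0.002,0,0.5],[0,0,0,0,0.5],[0,0,0,0,0.5]]}}

```text
t: 31.0
position: [0.5316, 0.2607, 0.0522]
tcp_rot: [-0.001, 1.0, -0.003, 0.001]
ft_force: [-0.6, 0.4, -1.4]
opening: 0.0598
gripper_force: 25.0
```

Request:
{"name": "apply_moves", "arguments": {"moves": [[0,0,0.0015,0,0.5],[0,0,0,0,0.5]]}}

```text
t: 31.2
position: [0.5308, 0.2606, 0.05]
tcp_rot: [-0.0, 1.0, -0.003, 0.0]
ft_force: [-1.2, -0.2, -2.0]
opening: 0.0599
gripper_force: 25.0
```

Request:
{"name": "apply_moves", "arguments": {"moves": [[0,0,0.002,0,0.5],[0,0,0,0,0.5],[0,0,0,0,0.5]]}}

```text
t: 31.5
position: [0.5306, 0.2605, 0.0474]
tcp_rot: [0.0, 1.0, -0.002, -0.0]
ft_force: [-0.1, -0.0, -3.3]
opening: 0.06
gripper_force: 25.0
```

Request:
{"name": "apply_moves", "arguments": {"moves": [[0,0,0.0015,0,0.5],[0,0,0,0,0.5]]}}

```text
t: 31.7
position: [0.5306, 0.2605, 0.0458]
tcp_rot: [0.0, 1.0, -0.002, 0.0]
ft_force: [-0.1, -0.0, -1.8]
opening: 0.0598
gripper_force: 25.0
```

Request:
{"name": "apply_moves", "arguments": {"moves": [[0,0,0.001,0,0.5],[0,0,0,0,0.5]]}}

```text
t: 31.9
position: [0.5307, 0.2605, 0.0457]
tcp_rot: [-0.0, 1.0, -0.002, 0.0]
ft_force: [-2.1, 0.1, 4.0]
opening: 0.0598
gripper_force: 25.0
```

Contact. Releasing, rising and backing away so both cameras can see.

Request:
{"name": "apply_moves", "arguments": {"moves": [[0,0,0,0,0.8],[0,0,0,0,0.8],[0,0,0,0,0.8],[0,0,0,0,0.8],[0,0,-0.02,0,0.8]]}}

```text
t: 32.4
position: [0.5288, 0.2596, 0.0627]
tcp_rot: [0.001, 1.0, -0.003, -0.003]
ft_force: [0.2, 0.4, 0.7]
opening: 0.0731
gripper_force: 0.0
```

Request:
{"name": "apply_moves", "arguments": {"moves": [[0,0,-0.04,0,0.8],[0,0,-0.04,0,0.8],[0,0,-0.04,0,0.8],[-0.035,0,0,0,0.8],[-0.035,0,0,0,0.8]]}}

```text
t: 32.9
position: [0.461, 0.2611, 0.1863]
tcp_rot: [-0.001, 1.0, -0.003, 0.002]
ft_force: [-0.2, 0.9, 0.1]
opening: 0.0731
gripper_force: 0.0
```

Request:
{"name": "apply_moves", "arguments": {"moves": [[-0.035,0,0,0,0.8],[-0.035,0,0,0,0.8],[-0.035,0,0,0,0.8],[0,0,0,0,0.8],[0,0,0,0,0.8]]}}

```text
t: 33.4
position: [0.3556, 0.2616, 0.1853]
tcp_rot: [-0.0, 1.0, -0.002, 0.001]
ft_force: [0.9, 0.4, -0.3]
opening: 0.0731
gripper_force: 0.0
```

```bash
python3 - <<'E'
from h import *
s=bot.observe();print(s["position"],s["ft_force"])
c=capture("side");t=capture("top")
cv2.imwrite("pics/s10.png",np.vstack([cv2.resize(t["image"][195:315,140:460],(800,300),interpolation=2),cv2.resize(c["image"][170:350,140:460],(533,300),interpolation=2)[:, :] if 0 else cv2.resize(c["image"][190:350,130:556],(800,300),interpolation=2)]))
E
```

```text
[0.35559288 0.26158408 0.18529256] [ 0.92290044  0.36151447 -0.29054959]
```

View pics/s10.png

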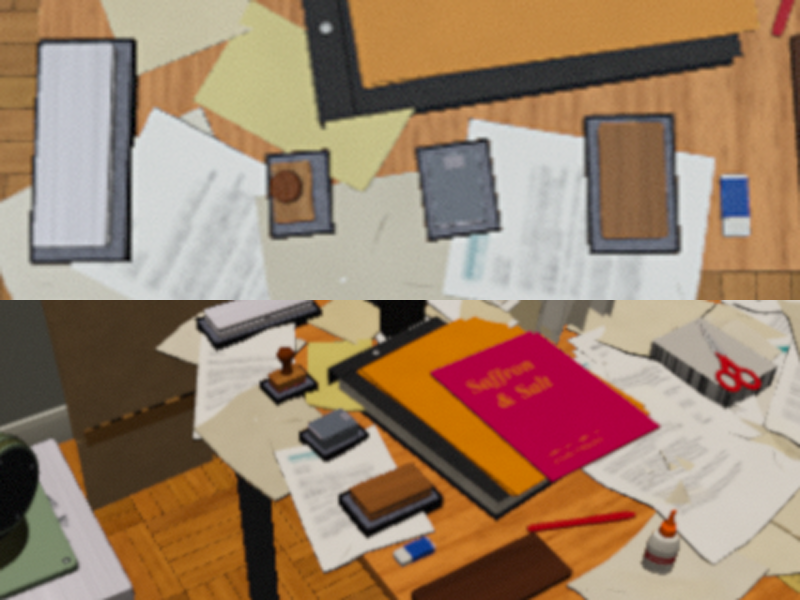

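All four items sit in their trays: tin (75,145), stamp (290,190), clip box (458,190) with lid shut, and case (632,180). The eraser is still at (735,205). I'll check the heights for levelness, then hand in.

```bash
python3 - <<'E'
from h import *
t=capture("top");W=cloud(t);X,Y,Z=W[...,0],W[...,1],W[...,2]
for n,(x,y,h,r) in dict(tin=(.53,.2605,.04,.14),case=(.494,-.203,.038,.07),clip=(.49,-.057,.04,.05)).items():
    k=(np.hypot(X-x,Y-y)<r)&(abs(Z-h)<.006);Q=W[k];p=np.linalg.lstsq(np.c_[Q[:,:2]-[x,y],np.ones(len(Q))],Q[:,2],rcond=None)[0]
    print(n,len(Q),p.round(4),*rect(Q))
E
```

```text
tin 2307 [-0.0015  0.0012  0.0394] [0.533  0.261  0.1694 0.0615] -0.7
case 1243 [-0.0013 -0.0044  0.0372] [ 0.4944 -0.2017  0.0944  0.0564] -0.7
clip 581 [ 0.0086 -0.0029  0.0394] [ 0.4891 -0.0553  0.0599  0.0418] 5.0
```

```bash
python3 -c "
from workcell import ticket
print(ticket.hand_in())"
```

```text
the job is handed in; nothing more can be done
None
```

The job is done and handed in at about 33 s: I shut the clip box's lid before lifting it, then put the clip box, card case, stamp (upright) and pencil tin in their own trays, and the eraser was not touched.

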